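# Close the jewellery box and hold it against the sprung bench stop

## Robot

A 7-joint arm with a two-finger parallel gripper is mounted at the origin on the work surface. World frame = base frame: x ahead of the robot, y to its left, z up, the work surface at z = 0. Lengths are in m, angles in rad, forces in N, time in s.
With the tool pointing down it reaches from about 0.425 to 0.875 m from the base axis. Payload 4.7 kg.
Tool frame: the origin (TCP) lies at the very end of the fingers, on their centre line; the grasp point (between the pads) lies behind it (ctrl.tcp_to_grasp is the z of the grasp point in the tool frame, in m); z points along the fingers, y is the line along which they close (so a half turn about z gives the same grasp; the last joint's range is limited). The gripper opens to 87 mm and grips with 3 to 60 N. Pads are 19 mm wide; open, the fingers measure 117 mm over their backs; the gripper's body (75 mm by 190 mm) begins 51 mm behind the grasp point.
Start: joints at [1.174, 0.321, -0.07, 1.45, 0.023, 1.371, -0.057], TCP at [0.26, -0.596, 0.223] pointing down, gripper open.
Joint ranges: [-2.86, 2.86], [-0.3, 2.09], [-1.38, 1.24], [0.06, 2.45], [-1.56, 4.7], [0.09, 2.05], [-2.69, 2.69]. Speed limits (rad/s): [2.57, 2.57, 3.14, 3.14, 3.14, 3.14, 3.14].

## Interface

Orientations are given as a rotation vector (axis times angle).
In Python, from bench import ctrl gives the robot as it stands.
- The arm moves only by the tool step_arm, never from a script. Its argument "targets" is a list of rows, each a list of 7 numbers: the shift along the world's x, y, z in cm, then the turn, a rotation vector about the world's x, y, z in degrees, then the opening, from 0 (shut) to 1 (fully open). A call has exactly 5 rows; each row shifts and turns the commanded pose from where the row before left it; what a row does not reach is not made up. A row lasts 1/12 s, in which the tool goes at most 41.7 mm and 7.16 degrees, less where a joint would pass 70% of its speed; a pose out of reach is approached as far as the arm can. A call with a gripper value outside its range is refused whole. The fingers move at their own pace and stop on an object; "force" is the grip in N (left out, the last holds). Time passes only in rows, so rows that do not move let the fingers close, or fill a call up. It gives the time, the measured TCP pose, the force, the opening and the grip force at its end, in the units of the state.
- ctrl.get_state(): the state, without advancing time (a new reading comes with each control period).
- ctrl.get_image(name): name is "scene" or "top" or "wrist"; returns (picture, depth): 480x640x3 uint8, red, green, blue; 480x640 float32, m along the optical axis (not along the pixel's ray), 0 where there is no reading.
- ctrl.camera_params(name): a dict with "intrinsics" (3x3 intrinsics, pixels), "rvec" (rotation vector, rad) and "tvec" (3), from world to camera coordinates, as OpenCV has them; the wrist camera has in their place "hand_eye" (4x4, takes a point from camera to tool coordinates, whose origin is the TCP and whose axes are the flange's). Camera axes: x right, y down, z forward; pixel columns grow to the right and rows downward; lengths in m; the calibration is good to about 2 mm. A picture is of the moment at which its call begins: read the wrist's pose just before it. camera_params takes no time and is no camera call.
- ctrl.close_job(): hands the job in; it is judged then, once.
The state is a dict: "time": time; "joint_positions": joint angles; "qd": joint speeds; "joint_torque": joint torques, N m; "position": TCP position; "tool_rot": TCP orientation; "ft_force": force on the tool from outside, world axes, zero at the start; "torque": the same for the moment, N m; "grip_width": opening from 0.0 (shut) to 1.0 (fully open); "grip_force": force on a finger pad.
Only numpy, scipy, OpenCV 4.12 (cv2) and the standard library are available. Lean on these libraries where they do the work, as an engineer would, in place of code of your own. Each camera call takes 0.05 s, during which the arm holds its last target. There are 200 camera calls.

## Task

The bangle is already in the dark wooden box: lower the matching lid onto it (do not drop it) so that it is fully home with its lip inside the walls, then slide the closed box squarely against the wooden pad of the sprung stop and press it there with a steady 10 N or so, never ramming it. Finish while still pressing and keep pushing, without letting go, because I will drive the lid screws while you hold it. Leave the other things on the bench where they are.

Things in the scene. Friction and masses are not known exactly. Their poses are not given: they have to be found in the camera images.
- box: Open dark wooden box, 84 (x) by 110 (y) by 50 mm high, walls and floor 6 mm (inside 72 by 98 mm), 0.2 to 0.42 kg, loose on the bench between robot and stop. Origin: centre of the underside; z up; its +x side faces the stop to within about 0.2 rad, its -x side (small brass plate) the robot.
- lid: Dark wooden lid of the box, 90 g, the larger of two lids, left or right of the box. Plate 84 (x) by 110 (y) by 7 mm; under it a lip 66 by 92 by 7 mm (3 mm play all round in the box); on top a centred grip bar 14 (x) by 50 (y) by 26 mm high. Origin: centre of the lip's underside (plate top at z 14, grip top at 40 mm); seated, it is 43 mm above the box's origin. A half turn fits too.
- stop: Sprung stop fixed to the bench beyond the box: dark steel base, pale wooden pad (140 mm wide, 4 to 40 mm above the bench) on the robot's side. Origin: on the bench under the centre of the pad's front face at rest; +x points from the pad into the stop, the way the box is pushed; y along the pad. Steel parts 25 to 125 mm behind the face.
- buffer (a joint): Travel of the stop's pad in m: 0 at rest, growing as it is pushed along the stop's +x, end stop at 0.024. A linear spring without preload: 1.0 N per mm, so 10 mm means 10 N from the box. (The bench's friction under the closed box takes a few newtons more of the robot's push.)
- bangle: Aluminium bangle, 62 mm across, 12 mm high, lying loose in the box; it goes along inside. Origin: centre of its underside.
- small_lid: The lid of some other, smaller box (plate 52 by 64 mm, round knob 18 mm across, 30 mm high over all), does not belong to the task; it lies on the other side of the box from the lid. Leave it. Origin: centre of its underside.
- jar: Glass jar with a metal cap, 68 mm across, 110 mm high. Leave it. Origin: centre of its underside.
- pot: Small dark steel pot, 84 mm across, 55 mm high. Leave it. Origin: centre of its underside.
- tub: White plastic tub, 124 mm across, 120 mm high. Leave it. Origin: centre of its underside.
- hammer: Hammer lying on the bench, at the left. Leave it. Origin: on its length, underside.
- charcoal: Black soldering block, 70 by 110 by 30 mm. Leave it. Origin: centre of its underside.
- mandrel: Upright steel ring mandrel (cone on a round foot 44 mm across, 130 mm high). Leave it. Origin: centre of its underside.
There are look-alikes about, which are no part of the job. What is shaped like the lid but orange or pink is not meant.

How it is judged:
On the way, in this order (a step that is already met when the one before it is completed fails the run):
1. the lid is seated on the box (horizontal distance between lid and box below 0.006 m and z of lid in the frame of box between 0.04 and 0.0455 m and angle between the x axis of lid and the x axis of box, either way round below 0.12 rad and angle between the z axis of lid and the z axis of box, either way round below 0.05 rad), for 0.3 s.
2. the closed box is pressed squarely against the stop's pad with 5 to 17 N (all of step 1 and contact force between box and stop between 5 and 17 N and angle between the x axis of box and the x axis of stop, either way round below 0.07 rad and angle between box's own z axis and vertical below 0.05 rad), for 0.5 s.
At the end, for the whole second after the job is handed in: Through the last second: lid seated on the box (centres within 6 mm, origin 40 to 45.5 mm up, turned < 0.12 rad, level within 0.05), box upright within 0.05 and square to the stop within 0.07 rad, pressing it with 5 to 17 N, pushed by the robot (over 2 N), box and lid at rest (< 10 mm/s) (all of step 2 and (contact force between any of box, lid and the fingers above 2 N or contact force between any of box, lid and the arm above 2 N) and linear speed of each of box, lid below 0.01 m/s); the arm keeps its last pose, push and grip.
It fails at once if the box is rammed against the stop with more than 23 N (contact force between box and stop above 23 N).
It fails at once if the lid is dropped (falls free faster than 0.45 m/s) (contact force between lid and anything else below 0.02 N and linear speed of lid above 0.45 m/s).
It fails at once if another thing on the bench is moved by more than 30 mm (distance of any of small_lid, jar, pot, tub, hammer, charcoal, mandrel from where it was at the start of the episode above 0.03 m).
It also fails if it takes over 58 s, if anything falls off the work surface, if the arm or the gripper's body presses on something with over 40 N, if the wrist force passes 120 N, or if a joint passes its speed limit or range.

## Working session

There is one attempt and no reset: what is moved stays moved. The work goes in short steps, Python scripts to look and compute and a tool call to move; the robot and the scene stay as the last step left them, time stands still between calls to the robot, and variables do not carry over. Pictures are saved under pics/ and viewed, at most 10 in all, crops included, and the job is handed in when it is done.

Besides the shell and the picture viewer there is one more tool, called after "Request:" as name(argument=value, ...), one argument or row to a line, values as JSON. step_arm: Moves the arm, as the interface text tells. Its arguments: {"type":"object","properties":{"targets":{"type":"array"},"force":{"type":"number"}},"required":["targets"]}

```bash
mkdir -p pics; ls
python3 - <<'E'
from bench import ctrl
import cv2,numpy as np
s=ctrl.get_state();print(s, ctrl.tcp_to_grasp)
for n in("scene","top"):
    im,d=ctrl.get_image(n);cv2.imwrite(f"pics/{n}0.png",im[:,:,::-1]);np.save(f"pics/{n}0.npy",d)
    print(n,ctrl.camera_params(n))
E
```

```text
pics
{'time': 0.0, 'joint_positions': array([ 1.17407994,  0.32186216, -0.07004951,  1.45168913,  0.02263528,
        1.37078249, -0.05689797]), 'qd': array([ 0.00072227,  0.00051012,  0.00128118,  0.00107953,  0.00070534,
        0.00045818, -0.00132041]), 'joint_torque': array([-2.17192942e-04, -4.91294825e+01, -4.04057242e-01, -3.12525415e+01,
       -6.37814845e-02,  4.38063231e-02,  1.86629118e-04]), 'position': array([ 0.25928288, -0.59544089,  0.22142872]), 'tool_rot': array([-3.07370728e+00, -6.40407230e-01,  8.44879326e-04]), 'ft_force': array([0.29800575, 0.15490177, 0.08693602]), 'torque': array([-0.0238831 , -0.01177013,  0.04237517]), 'grip_force': 0.0, 'grip_width': 1.0037189729975105} -0.0187
scene {'intrinsics': array([[488.09794738,   0.        , 328.63154172],
       [  0.        , 488.09794738, 239.17195673],
       [  0.        ,   0.        ,   1.        ]]), 'rvec': array([ 2.05537624,  1.05529797, -0.50210861]), 'tvec': array([-0.32318084, -0.2301537 ,  1.62733603])}
top {'intrinsics': array([[603.02516851,   0.        , 318.72575009],
       [  0.        , 603.02516851, 240.71622538],
       [  0.        ,   0.        ,   1.        ]]), 'rvec': array([ 2.2041243 , -2.17547854,  0.08638863]), 'tvec': array([0.00683632, 0.51314034, 1.77808961])}
```

View pics/top0.png

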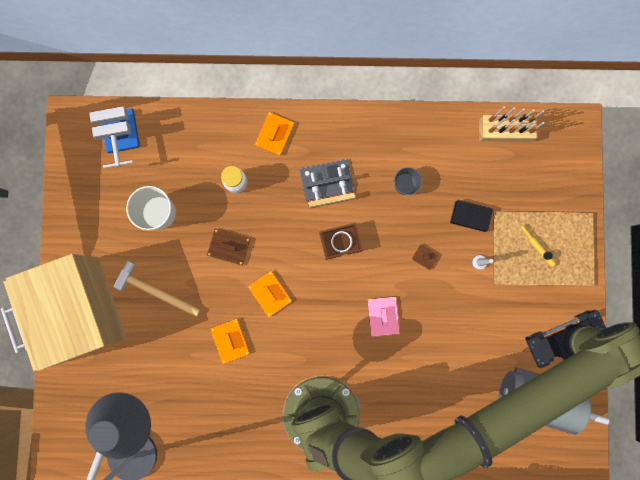

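View pics/scene0.png

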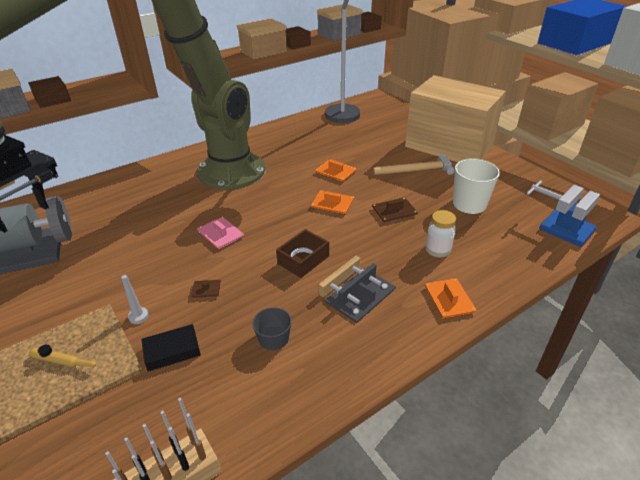

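Top view candidates: the dark lid at (230,246) and the small dark lid at (426,257) with a round knob. The orange lids at (275,132), (270,293), (230,340) and the pink one at (384,315) are not meant. The box is at (341,241) and the stop at (328,185). I choose (230,246) and check it in a crop.

```bash
cat > h.py <<'E'
import numpy as np,cv2
from bench import ctrl
def cam(n):
    p=ctrl.camera_params(n);return p["intrinsics"],cv2.Rodrigues(np.array(p["rvec"]))[0],np.array(p["tvec"])
def at_z(n,uv,z):
    K,R,t=cam(n);r=R.T@np.linalg.inv(K)@np.array([*uv,1.]);c=-R.T@t
    return c+r*(z-c[2])/r[2]
def cloud(n,d):
    K,R,t=cam(n);v,u=np.mgrid[:480,:640]
    P=np.stack([(u-K[0,2])/K[0,0]*d,(v-K[1,2])/K[1,1]*d,d],-1)
    return (P-t)@R
E
python3 - <<'E'
from h import *
im=cv2.imread("pics/top0.png")
c=cv2.resize(im[155:280,195:375],None,fx=4.4,fy=4.4,interpolation=cv2.INTER_CUBIC);cv2.imwrite("pics/crop0.png",c)
P=cloud("top",np.load("pics/top0.npy"))
for nm,(x0,x1,y0,y1),(za,zb) in [("lid plate",(203,256,222,272),(.010,.02)),("lid bar",(203,256,222,272),(.033,.05)),("box rim",(312,370,215,268),(.044,.056)),("pad",(295,362,186,210),(.03,.045)),("stopall",(295,362,155,210),(.01,.1))]:
    Q=P[y0:y1,x0:x1].reshape(-1,3);Q=Q[(Q[:,2]>za)&(Q[:,2]<zb)]
    r=cv2.minAreaRect((Q[:,:2]*1000).astype(np.float32));print(nm,len(Q),r,np.median(Q[:,2]))
E
```

```text
lid plate 691 ((493.71234130859375, 287.6169738769531), (135.1610870361328, 137.07107543945312), 7.306303977966309) 0.01428382150579605
lid bar 80 ((492.4442138671875, 283.5297546386719), (49.711814880371094, 13.696956634521484), 75.30477905273438) 0.03949742064642128
box rim 236 ((512.203125, -50.21575927734375), (85.94210052490234, 110.43543243408203), 14.529489517211914) 0.049469033007565374
pad 288 ((651.3435668945312, -19.489364624023438), (58.44292449951172, 138.8736114501953), 7.343136310577393) 0.037836744520302903
stopall 1168 ((676.5711059570312, -4.4146728515625), (155.51617431640625, 201.59910583496094), 17.173166275024414) 0.03155238468725052
```

View pics/crop0.png

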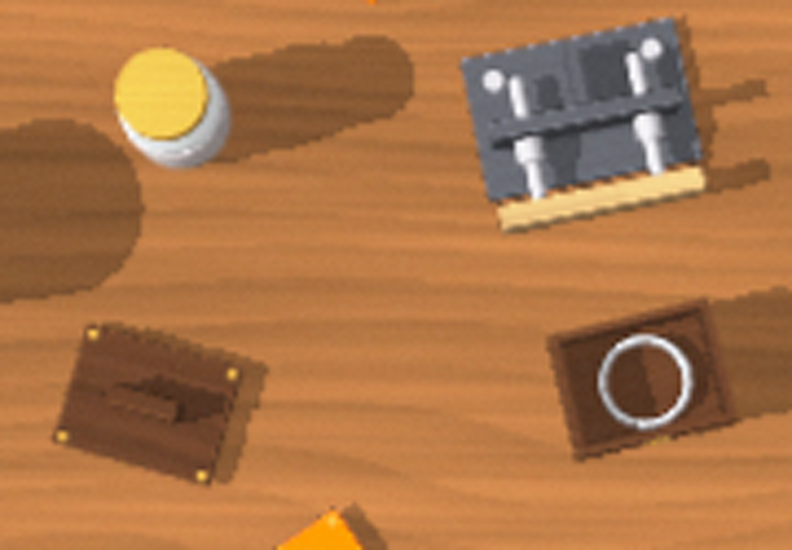

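The crop shows a dark lid with four brass screws and a grip bar, at crop (148,402). The box with the bangle is at (645,380), its brass plate toward the robot. The pad's front edge runs (505,232)-(705,188). I'll refine the yaws before moving.

Run:
```python
from h import *
im=cv2.imread("pics/top0.png");hsv=cv2.cvtColor(im,cv2.COLOR_BGR2HSV)
P=cloud("top",np.load("pics/top0.npy"))
def rect(nm,roi,za,zb,extra=None):
    x0,x1,y0,y1=roi;m=(P[...,2]>za)&(P[...,2]<zb);
    if extra is not None:m&=extra
    k=np.zeros_like(m);k[y0:y1,x0:x1]=1;m&=k
    n,l,st,_=cv2.connectedComponentsWithStats(m.astype(np.uint8));i=1+np.argmax(st[1:,4]);Q=P[l==i]
    print(nm,len(Q),cv2.minAreaRect((Q[:,:2]*1000).astype(np.float32)),np.median(Q[:,2]))
rect("lid",(203,256,222,272),.008,.05)
rect("bar",(203,256,222,272),.033,.05)
rect("box",(312,370,215,268),.044,.056)
rect("pad",(295,362,180,215),.03,.045,(im[...,2]>190)&(im[...,0]>90))
f=lambda c:(c[0]/4.4+195-.4,c[1]/4.4+155-.4)
a,b=at_z("top",f((502,209)),.04),at_z("top",f((702,167)),.04);print("pad back",a,b)
a,b=at_z("top",f((505,226)),.04),at_z("top",f((705,186)),.04);print("pad front",a,b,(a+b)/2,np.degrees(np.arctan2((b-a)[0],-(b-a)[1])),np.linalg.norm(a-b))
```

```text
lid 923 ((493.62164306640625, 284.29107666015625), (111.17022705078125, 85.64600372314453), 74.8136978149414) 0.0147346998237648
bar 80 ((492.4442138671875, 283.5297546386719), (49.711814880371094, 13.696956634521484), 75.30477905273438) 0.03949742064642128
box 236 ((512.203125, -50.21575927734375), (85.94210052490234, 110.43543243408203), 14.529489517211914) 0.049469033007565374
pad 214 ((640.8172607421875, -20.251419067382812), (27.795442581176758, 138.75027465820312), 12.092434883117676) 0.0387030848151987
pad back [0.62542765 0.04483689 0.04      ] [ 0.65575926 -0.08928333  0.04      ]
pad front [0.61396662 0.04266367 0.04      ] [ 0.64290898 -0.09141279  0.04      ] [ 0.6284378  -0.02437456  0.04      ] 12.181221861782186 0.13716470690156912
```

Request:
step_arm(
  targets=[
    [3,3,0,0,0,6.5,1],
    [3.5,2,0,0,0,6.5,1],
    [3.5,2,0,0,0,6.5,1],
    [3,2.8,0,0,0,6.5,1],
    [3,2.8,0,0,0,6.5,1],
  ],
)

```text
time: 0.52
position: [0.4202, -0.4691, 0.222]
tool_rot: [-2.769, -1.483, 0.0]
ft_force: [0.6, -0.1, -0.4]
grip_width: 0.999
grip_force: 0.0
```

Sizes agree with the description: lid at (0.493, 0.284) yaw -15°, box at (0.512, -0.050) yaw 14.5°, pad front at (0.628, -0.024) yaw 12.1°.

Request:
step_arm(
  targets=[
    [1.5,3.8,0,0,0,3.7,1],
    [1.5,3.8,0,0,0,3.7,1],
    [1.5,3.8,0,0,0,3.7,1],
    [1.4,3.8,0,0,0,3.7,1],
    [1.4,3.8,0,0,0,3.8,1],
  ],
)

```text
time: 0.93
position: [0.4922, -0.2784, 0.2222]
tool_rot: [-2.495, -1.908, 0.001]
ft_force: [0.9, 0.3, 0.4]
grip_width: 1.003
grip_force: 0.0
```

Request:
step_arm(
  targets=[
    [0,4,0,0,0,0,1],
    [0,4,0,0,0,0,1],
    [0,4,0,0,0,0,1],
    [0,4,0,0,0,0,1],
    [0,4,0,0,0,0,1],
  ],
)

```text
time: 1.35
position: [0.4914, -0.0786, 0.2223]
tool_rot: [2.499, 1.904, -0.001]
ft_force: [0.7, -0.2, 0.6]
grip_width: 1.002
grip_force: 0.0
```

Request:
step_arm(
  targets=[
    [0,4,0,0,0,0,1],
    [0,4,0,0,0,0,1],
    [0,4,0,0,0,0,1],
    [0,4,0,0,0,0,1],
    [0,4,0,0,0,0,1],
  ],
)

```text
time: 1.77
position: [0.4914, 0.1213, 0.2225]
tool_rot: [2.498, 1.904, -0.0]
ft_force: [0.7, -0.1, -0.8]
grip_width: 0.999
grip_force: 0.0
```

Request:
step_arm(
  targets=[
    [0,4,0,0,0,0,1],
    [0,4,0,0,0,0,1],
    [0.1,4,-1,0,0,0,1],
    [0,4,-2,0,0,0,1],
    [0,0,-3,0,0,0,1],
  ],
)

```text
time: 2.18
position: [0.4916, 0.2875, 0.1661]
tool_rot: [-2.484, -1.915, -0.014]
ft_force: [-0.1, 0.3, 0.7]
grip_width: 1.001
grip_force: 0.0
```

```bash
cat >> h.py <<'E'
def wrist():
    s=ctrl.get_state();im,d=ctrl.get_image("wrist");p=ctrl.camera_params("wrist");K=p["intrinsics"]
    T=np.eye(4);T[:3,:3]=cv2.Rodrigues(np.array(s["tool_rot"]))[0];T[:3,3]=s["position"];T=T@p["hand_eye"]
    v,u=np.mgrid[:480,:640]
    P=np.stack([(u-K[0,2])/K[0,0]*d,(v-K[1,2])/K[1,1]*d,d],-1)
    P=P@T[:3,:3].T+T[:3,3];P[d==0]=-1
    return s,im,P
def rect(P,m):
    n,l,st,_=cv2.connectedComponentsWithStats(m.astype(np.uint8));i=1+np.argmax(st[1:,4]);Q=P[l==i]
    return len(Q),cv2.minAreaRect((Q[:,:2]*1000).astype(np.float32)),np.median(Q[:,2])
E
python3 - <<'E'
from h import *
s,im,P=wrist();print(s["position"],s["tool_rot"])
cv2.imwrite("pics/w1.png",im[:,:,::-1]);np.save("pics/w1.npy",P)
near=np.hypot(P[...,0]-.493,P[...,1]-.284)<.09
print(rect(P,near&(P[...,2]>.033)&(P[...,2]<.05)),rect(P,near&(P[...,2]>.009)&(P[...,2]<.05)))
E
```

```text
[0.49158266 0.28753726 0.16608368] [-2.48443487 -1.91473175 -0.01371773]
(1130, ((492.2950134277344, 284.52349853515625), (49.80842208862305, 13.968674659729004), 74.87847900390625), np.float64(0.04005248911235709)) (12487, ((492.1819152832031, 284.1981506347656), (110.37467956542969, 84.09144592285156), 74.8055648803711), np.float64(0.014355613632694775))
```

View pics/w1.png

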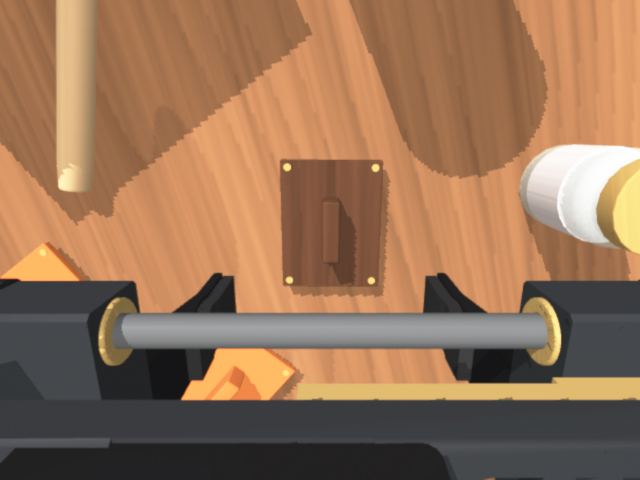

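The wrist view shows the dark lid centred at (332,225) with its bar along the image column, square between the fingers. Measured centre is (0.4922, 0.2845), yaw -15.1°.

Request:
step_arm(
  targets=[
    [0,0,-3,0,0,0,1],
    [0,0,-3,0,0,0,1],
    [0,0,-3,0,0,0,1],
    [0,0,-1.5,0,0,0,1],
    [0,0,0,0,0,0,1],
  ],
)

```text
time: 2.65
position: [0.4905, 0.2742, 0.0551]
tool_rot: [-2.498, -1.903, 0.012]
ft_force: [-0.4, -0.9, -0.7]
grip_width: 1.002
grip_force: 0.0
```

Request:
step_arm(
  targets=[
    [0,0,0,0,0,0,1],
    [0,0,0,0,0,0,1],
    [0,0,0,0,0,0,1],
    [0,0,0,0,0,0,1],
    [0,0,0,0,0,0,1],
  ],
)

```text
time: 3.07
position: [0.4938, 0.277, 0.0601]
tool_rot: [2.498, 1.904, 0.003]
ft_force: [0.4, 0.2, 0.2]
grip_width: 1.003
grip_force: 0.0
```

Request:
step_arm(
  targets=[
    [0,0.7,0,0,0,0,1],
    [-0.1,0,-1.5,0,0,0,1],
    [0,0,-1.5,0,0,0,1],
    [0,0,-0.8,0,0,0,1],
    [0,0,0,0,0,0,1],
  ],
)

```text
time: 3.48
position: [0.4907, 0.2834, 0.0193]
tool_rot: [-2.497, -1.905, 0.005]
ft_force: [-0.3, -0.6, -0.1]
grip_width: 1.001
grip_force: 0.0
```

Request:
step_arm(
  targets=[
    [0,0,0,0,0,0,1],
    [0,0,0,0,0,0,1],
    [0,0,0,0,0,0,1],
    [0,0,0,0,0,0,1],
    [0,0,0,0,0,0,1],
  ],
)

```text
time: 3.9
position: [0.4924, 0.2839, 0.0215]
tool_rot: [2.498, 1.904, 0.001]
ft_force: [0.1, -0.2, 0.7]
grip_width: 1.0
grip_force: 0.0
```

Request:
step_arm(
  targets=[
    [0,0,-0.35,0,0,0,1],
    [0,0,0,0,0,0,1],
    [0,0,0,0,0,0,0],
    [0,0,0,0,0,0,0],
    [0,0,0,0,0,0,0],
  ],
  force=30,
)

```text
time: 4.32
position: [0.492, 0.2838, 0.0174]
tool_rot: [2.498, 1.905, -0.0]
ft_force: [0.3, -0.7, -0.5]
grip_width: 0.853
grip_force: 0.0
```

Request:
step_arm(
  targets=[
    [0,0,0,0,0,0,0],
    [0,0,0,0,0,0,0],
    [0,0,0,0,0,0,0],
    [0,0,0,0,0,0,0],
    [0,0,0,0,0,0,0],
  ],
  force=30,
)

```text
time: 4.73
position: [0.492, 0.2838, 0.0175]
tool_rot: [2.498, 1.905, 0.0]
ft_force: [0.2, 0.4, -0.6]
grip_width: 0.479
grip_force: 0.0
```

Request:
step_arm(
  targets=[
    [0,0,0,0,0,0,0],
    [0,0,0,0,0,0,0],
    [0,0,0,0,0,0,0],
    [0,0,0,0,0,0,0],
    [0,0,0,0,0,0,0],
  ],
  force=30,
)

```text
time: 5.15
position: [0.492, 0.2838, 0.0174]
tool_rot: [2.498, 1.905, -0.0]
ft_force: [0.1, -0.8, 0.1]
grip_width: 0.159
grip_force: 30.0
```

Request:
step_arm(
  targets=[
    [0,0,0,0,0,0,0],
    [0,0,0,0,0,0,0],
    [0,0,0,0,0,0,0],
    [0,0,0,0,0,0,0],
    [0,0,0,0,0,0,0],
  ],
  force=30,
)

```text
time: 5.57
position: [0.492, 0.2838, 0.0174]
tool_rot: [2.498, 1.905, -0.0]
ft_force: [-0.3, -0.3, 0.5]
grip_width: 0.158
grip_force: 30.0
```

Request:
step_arm(
  targets=[
    [0,0,1.5,0,0,0,0],
    [0,0,3,0,0,0,0],
    [0,0,3,0,0,0,0],
    [0,-1,3,0,0,0,0],
    [0,-2,1.5,0,0,2,0],
  ],
)

```text
time: 5.98
position: [0.4926, 0.2579, 0.1424]
tool_rot: [-2.459, -1.954, -0.011]
ft_force: [0.8, 0.7, -0.9]
grip_width: 0.161
grip_force: 30.0
```

Request:
step_arm(
  targets=[
    [0.2,-3,0,0,0,3,0],
    [0.2,-3,0,0,0,3,0],
    [0.2,-3,0,0,0,3,0],
    [0.2,-3,0,0,0,3,0],
    [0.2,-3,0,0,0,3,0],
  ],
)

```text
time: 6.4
position: [0.502, 0.1026, 0.1386]
tool_rot: [2.185, 2.256, 0.001]
ft_force: [1.4, -0.8, -0.6]
grip_width: 0.158
grip_force: 30.0
```

Request:
step_arm(
  targets=[
    [0.2,-3,0,0,0,3,0],
    [0.2,-3,0,0,0,3,0],
    [0.2,-3,0,0,0,3,0],
    [0.2,-2,0,0,0,2.5,0],
    [0,-1,0,0,0,1,0],
  ],
)

```text
time: 6.82
position: [0.5102, -0.0201, 0.1383]
tool_rot: [1.933, 2.474, -0.001]
ft_force: [0.4, 0.9, -1.2]
grip_width: 0.159
grip_force: 30.0
```

Request:
step_arm(
  targets=[
    [0,0,0,0,0,0,0],
    [0,0,0,0,0,0,0],
    [0,0,0,0,0,0,0],
    [0,0,0,0,0,0,0],
    [0,0,0,0,0,0,0],
  ],
)

```text
time: 7.23
position: [0.51, -0.0147, 0.1377]
tool_rot: [1.928, 2.48, 0.001]
ft_force: [0.1, 0.1, -1.7]
grip_width: 0.156
grip_force: 30.0
```

Run:
```python
from h import *
s,im,P=wrist();print(s["position"],s["tool_rot"],s["grip_width"])
cv2.imwrite("pics/w2.png",im[:,:,::-1]);np.save("pics/w2.npy",P)
im,d=ctrl.get_image("top");Q=cloud("top",d)
near=np.hypot(Q[...,0]-.5,Q[...,1])<.12
z=Q[...,2];print("lid plate",rect(Q,near&(z>.10)&(z<.2)))
cv2.imwrite("pics/t2.png",cv2.resize(im[180:300,260:420,::-1],None,fx=4,fy=4));np.save("pics/t2.npy",d)
```

```text
[ 0.51000861 -0.01474793  0.13765389] [1.92845235e+00 2.47991176e+00 5.05280548e-04] 0.15599955837703475
lid plate (136, ((498.41668701171875, 31.55140495300293), (83.49043273925781, 14.108811378479004), 14.85245132446289), np.float64(0.13440304195028444))
```

View pics/w2.png

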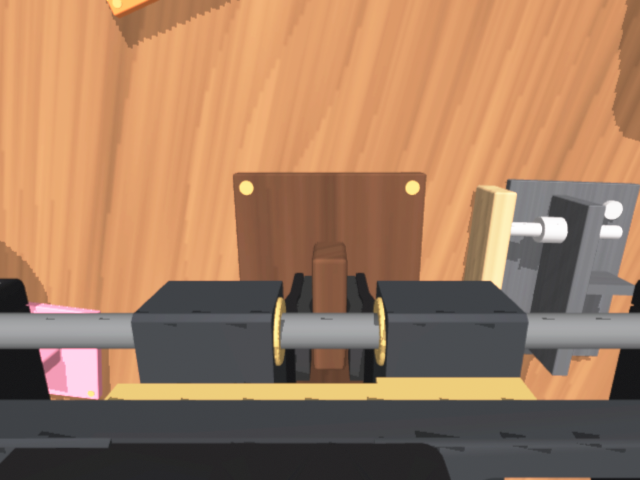

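The wrist view shows the lid held by its bar at (330,300), level and about square, with the pad at (490,240). Next: the lid's exact position in the hand.

Run:
```python
from h import *
P=np.load("pics/w2.npy");z=P[...,2]
m=(np.abs(z-.134)<.008)&(np.hypot(P[...,0]-.51,P[...,1]+.015)<.09);m[282:]=0
print(rect(P,m))
n,l,st,_=cv2.connectedComponentsWithStats(m.astype(np.uint8));i=1+np.argmax(st[1:,4]);Q=P[l==i]
c=np.linalg.lstsq(np.c_[Q[:,:2]-[.51,-.015],np.ones(len(Q))],Q[:,2],rcond=None)[0];print("plane",c)
(x,y),(w,h),a=rect(P,m)[1]
t=np.radians(14.5);R=np.array([[np.cos(t),-np.sin(t)],[np.sin(t),np.cos(t)]])
L=(Q[:,:2]-[.5100,-.0147])@R; q=lambda k,p:np.percentile(L[:,k],p)*1000
print("lid frame x",q(0,.3),q(0,99.7),"y far",q(1,.3),q(1,99.7),"rel TCP")
# box via earlier top view rim, edge-wise
P=cloud("top",np.load("pics/top0.npy"))
m=np.zeros((480,640),bool);m[215:268,312:370]=1;m&=(P[...,2]>.044)&(P[...,2]<.056)
print(rect(P,m))
P=cloud("top",np.load("pics/t2.npy"));m=np.zeros((480,640),bool);m[200:290,290:400]=1
```

```text
(18823, ((502.9046936035156, 15.387336730957031), (84.3858413696289, 50.09956741333008), 14.273043632507324), np.float64(0.13438537596381434))
plane [ 0.00101037 -0.00917708  0.13473297]
lid frame x -40.91515687025444 42.24590987057882 y far 6.545626370662898 55.843918385521086 rel TCP
(236, ((512.203125, -50.21575927734375), (85.94210052490234, 110.43543243408203), 14.529489517211914), np.float64(0.049469033007565374))
```

Request:
step_arm(
  targets=[
    [0.7,-3.4,1,0,0,0,0],
    [0.8,-3.4,1,0,0,0,0],
    [0.8,-3.4,1,0,0,0,0],
    [0.7,-3.4,0,0,0,0,0],
    [0.7,-3.4,0,0,0,0,0],
  ],
)

```text
time: 7.75
position: [0.5478, -0.1876, 0.1683]
tool_rot: [1.929, 2.477, 0.0]
ft_force: [1.0, 0.2, -0.0]
grip_width: 0.157
grip_force: 30.0
```

Request:
step_arm(
  targets=[
    [0,0,0,0,0,0,0],
    [0,0,0,0,0,0,0],
    [0,0,0,0,0,0,0],
    [0,0,0,0,0,0,0],
    [0,0,0,0,0,0,0],
  ],
)

```text
time: 8.17
position: [0.5472, -0.1843, 0.1675]
tool_rot: [-1.928, -2.481, -0.0]
ft_force: [0.2, -0.2, -0.2]
grip_width: 0.159
grip_force: 30.0
```

Run:
```python
from h import *
s,im,P=wrist();print(s["position"],s["tool_rot"])
cv2.imwrite("pics/w3.png",im[:,:,::-1]);np.save("pics/w3.npy",P)
z=P[...,2];near=np.hypot(P[...,0]-.512,P[...,1]+.05)<.09
print("box",rect(P,near&(z>.043)&(z<.057)))
near=np.hypot(P[...,0]-.63,P[...,1]+.024)<.12
print("pad",rect(P,near&(z>.036)&(z<.043)&(im[...,0]>170)&(im[...,2]>80)))
```

```text
[ 0.54716065 -0.18430269  0.16753986] [-1.92763732e+00 -2.48062673e+00 -3.31764381e-04]
box (3352, ((516.8704223632812, -67.8038101196289), (85.52237701416016, 72.97724151611328), 14.263633728027344), np.float64(0.049973238244069546))
pad (3198, ((639.5587158203125, -44.472389221191406), (16.927087783813477, 92.16019439697266), 12.635581970214844), np.float64(0.03974823569048158))
```

View pics/w3.png

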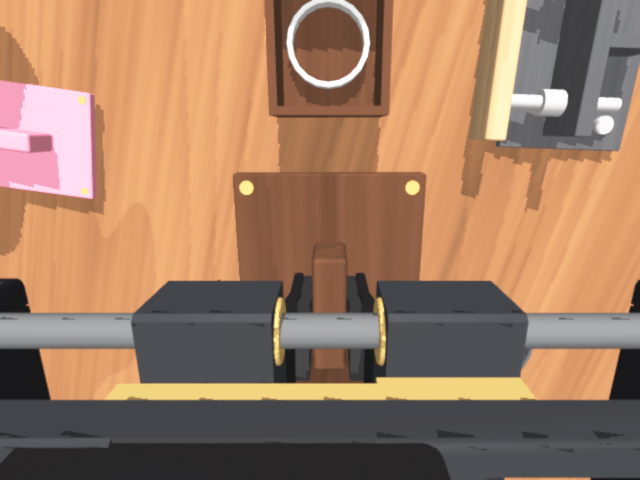

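The box's near part shows at (330,60) with the bangle inside. The centre works out to (0.5123, -0.0499), which matches the top view. Move over it.

Request:
step_arm(
  targets=[
    [-0.5,2,0,0,0,0,0],
    [-0.9,3.4,0,0,0,0,0],
    [-0.9,3.4,-1,0,0,0,0],
    [-0.8,3,-2,0,0,0,0],
    [-0.4,1.55,-2,0,0,0,0],
  ],
)

```text
time: 8.63
position: [0.5116, -0.0474, 0.118]
tool_rot: [1.923, 2.482, 0.002]
ft_force: [-0.5, 0.1, -1.6]
grip_width: 0.158
grip_force: 30.0
```

Request:
step_arm(
  targets=[
    [0,0,-2,0,0,0,0],
    [0,0,-1,0,0,0,0],
    [0,0,0,0,0,0,0],
    [0,0,0,0,0,0,0],
    [0,0,0,0,0,0,0],
  ],
)

```text
time: 9.05
position: [0.513, -0.0534, 0.0885]
tool_rot: [1.932, 2.476, 0.001]
ft_force: [0.3, 0.1, -0.0]
grip_width: 0.161
grip_force: 30.0
```

Request:
step_arm(
  targets=[
    [0,0,0,0,0,0,0],
    [0,0,0,0,0,0,0],
    [0,0,0,0,0,0,0],
    [0,0,0,0,0,0,0],
    [0,0,0,0,0,0,0],
  ],
)

```text
time: 9.47
position: [0.5122, -0.0529, 0.0877]
tool_rot: [1.931, 2.477, 0.0]
ft_force: [-0.5, 0.5, -1.5]
grip_width: 0.161
grip_force: 30.0
```

Request:
step_arm(
  targets=[
    [0,0.2,0,0,0,0.3,0],
    [0,0,-1,0,0,0,0],
    [0,0,0,0,0,0,0],
    [0,0,0,0,0,0,0],
    [0,0,0,0,0,0,0],
  ],
)

```text
time: 9.88
position: [0.5118, -0.0506, 0.0771]
tool_rot: [-1.924, -2.483, 0.0]
ft_force: [0.0, 0.2, -0.3]
grip_width: 0.154
grip_force: 30.0
```

Request:
step_arm(
  targets=[
    [0,0,-0.3,0,0,0,0],
    [0,0,-0.3,0,0,0,0],
    [0,0,-0.3,0,0,0,0],
    [0,0,-0.3,0,0,0,0],
    [0,0,0,0,0,0,0],
  ],
)

```text
time: 10.3
position: [0.5114, -0.0507, 0.0647]
tool_rot: [-1.924, -2.482, 0.001]
ft_force: [0.5, -0.1, -1.1]
grip_width: 0.16
grip_force: 30.0
```

Request:
step_arm(
  targets=[
    [0,0,-0.2,0,0,0,0],
    [0,0,-0.2,0,0,0,0],
    [0,0,0,0,0,0,0],
    [0,0,0,0,0,0,0],
    [0,0,0,0,0,0,0],
  ],
)

```text
time: 10.72
position: [0.5121, -0.0507, 0.0615]
tool_rot: [1.925, 2.483, 0.0]
ft_force: [-0.8, -0.3, -0.9]
grip_width: 0.164
grip_force: 30.0
```

Request:
step_arm(
  targets=[
    [0,0,-0.1,0,0,0,0],
    [0,0,-0.05,0,0,0,0],
    [0,0,0,0,0,0,0],
    [0,0,0,0,0,0,0],
    [0,0,0,0,0,0,0],
  ],
)

```text
time: 11.13
position: [0.5123, -0.0508, 0.0604]
tool_rot: [1.924, 2.483, 0.0]
ft_force: [-1.6, 0.3, 5.4]
grip_width: 0.157
grip_force: 30.0
```

Request:
step_arm(
  targets=[
    [0,0,0,0,0,0,0.5],
    [0,0,0,0,0,0,0.5],
    [0,0,0,0,0,0,0.5],
    [0,0,0,0,0,0,0.5],
    [0,0,0,0,0,0,0.5],
  ],
)

```text
time: 11.55
position: [0.5119, -0.0507, 0.0597]
tool_rot: [-1.925, -2.483, -0.0]
ft_force: [-0.0, 0.7, 0.1]
grip_width: 0.44
grip_force: 0.0
```

Request:
step_arm(
  targets=[
    [0,0,2,0,0,0,0.6],
    [0,0,3,0,0,0,0.8],
    [0,0,3,0,0,0,0.8],
    [-1,0,2,0,0,-3,0.8],
    [-2,0,0,0,0,-6,0.8],
  ],
)

```text
time: 11.97
position: [0.4863, -0.0504, 0.1645]
tool_rot: [2.111, 2.317, 0.009]
ft_force: [0.5, -0.4, 0.1]
grip_width: 0.766
grip_force: 0.0
```

Run:
```python
from h import *
s=ctrl.get_state();print(s["position"],s["joint_positions"]);print(ctrl.camera_params("wrist")["hand_eye"].round(3))
s,im,P=wrist();cv2.imwrite("pics/w4.png",im[:,:,::-1])
```

```text
[ 0.48625594 -0.05037212  0.16451876] [ 0.77710588  0.04553549 -0.73825312  1.90259255  0.03292614  1.19630087
  0.12066606]
[[-0.    -0.963 -0.269  0.074]
 [ 1.     0.    -0.001  0.001]
 [ 0.001 -0.269  0.963 -0.162]
 [ 0.     0.     0.     1.   ]]
```

Request:
step_arm(
  targets=[
    [-1,-0.3,0,0,0,-7,0.85],
    [-1,-0.4,0,0,0,-7,0.85],
    [-1,-0.4,0,0,0,-7,0.85],
    [-1,-0.4,0,0,0,-7,0.85],
    [-0.8,-0.3,0,0,0,-7,0.85],
  ],
)

```text
time: 12.43
position: [0.433, -0.069, 0.1595]
tool_rot: [-2.719, -1.574, 0.001]
ft_force: [0.3, 1.1, 0.0]
grip_width: 0.848
grip_force: 0.0
```

Request:
step_arm(
  targets=[
    [0,0,0,0,0,-7,0.85],
    [0,0,0,0,0,-7,0.85],
    [0,0,0,0,0,-7,0.85],
    [0,0,0,0,0,-7,0.85],
    [0,0,0,0,0,-7,0.85],
  ],
)

```text
time: 12.85
position: [0.4338, -0.0687, 0.1596]
tool_rot: [3.066, 0.684, -0.001]
ft_force: [-0.5, 0.2, -0.1]
grip_width: 0.851
grip_force: 0.0
```

Request:
step_arm(
  targets=[
    [0,0,0,0,0,-7,0.85],
    [0,0,0,0,0,-6,0.85],
    [0,0,0,0,0,0,0.85],
    [0,0,0,0,0,0,0.85],
    [0,0,0,0,0,0,0.85],
  ],
)

```text
time: 13.27
position: [0.4339, -0.0687, 0.1597]
tool_rot: [-3.123, -0.345, 0.001]
ft_force: [-0.1, -0.1, 0.5]
grip_width: 0.849
grip_force: 0.0
```

Run:
```python
from h import *
s,im,P=wrist();print(s["position"],s["tool_rot"],s["joint_positions"],cv2.Rodrigues(s["tool_rot"])[0].round(3))
cv2.imwrite("pics/w5.png",im[:,:,::-1]);np.save("pics/w5.npy",P)
z=P[...,2];near=np.hypot(P[...,0]-.512,P[...,1]+.05)<.09
print("bar",rect(P,near&(z>.072)&(z<.09)));print("plate",rect(P,near&(z>.05)&(z<.063)))
near=np.hypot(P[...,0]-.63,P[...,1]+.024)<.12
print("pad",rect(P,near&(z>.036)&(z<.043)&(im[...,0]>170)&(im[...,2]>80)))
```

```text
[ 0.43387835 -0.0687378   0.1597296 ] [-3.12256178e+00 -3.44933911e-01  6.45222767e-04] [ 0.87401079 -0.07925279 -0.73603668  2.00523399 -0.05707404  1.19611425
 -1.19029116] [[ 0.976  0.218 -0.   ]
 [ 0.218 -0.976 -0.   ]
 [-0.    -0.    -1.   ]]
bar (1991, ((512.144287109375, -49.751441955566406), (14.112592697143555, 49.559383392333984), 14.46754264831543), np.float64(0.08294730669143952))
plate (19776, ((512.0758056640625, -50.06654357910156), (84.28369140625, 110.28501892089844), 14.531814575195312), np.float64(0.05708517333916341))Traceback (most recent call last):
  File "<stdin>", line 7, in <module>
  File "h.py", line 20, in rect
    n,l,st,_=cv2.connectedComponentsWithStats(m.astype(np.uint8));i=1+np.argmax(st[1:,4]);Q=P[l==i]
                                                                      ~~~~~~~~~^^^^^^^^^^
    return _wrapfunc(a, 'argmax', axis=axis, out=out, **kwds)
    return bound(*args, **kwds)
ValueError: attempt to get argmax of an empty sequence
```

View pics/w5.png

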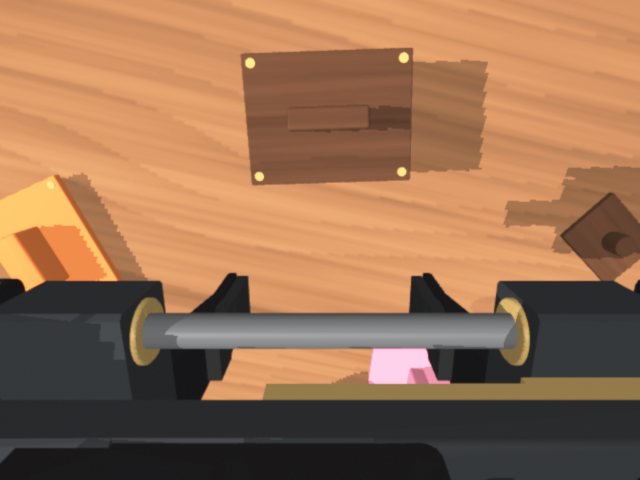

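The lid is fully home: plate at z 57.1 mm, centred on the box at (328,117) in the picture, and the tool is square to the stop. Lower the fingers behind the box.

Request:
step_arm(
  targets=[
    [0,0,-2.5,0,0,0,0.85],
    [0,0,-3.5,0,0,0,0.85],
    [0,0,-3.5,0,0,0,0.85],
    [0,0,-3,0,0,0,0.85],
    [0,0,-1,0,0,0,0.85],
  ],
)

```text
time: 13.73
position: [0.4307, -0.0679, 0.0212]
tool_rot: [-3.12, -0.343, 0.01]
ft_force: [-1.7, -0.1, -0.2]
grip_width: 0.853
grip_force: 0.0
```

Request:
step_arm(
  targets=[
    [0,0,0,0,0,0,0.85],
    [0,0,0,0,0,0,0.85],
    [0,0,0,0,0,0,0.85],
    [0,0,0,0,0,0,0.85],
    [0,0,0,0,0,0,0.85],
  ],
)

```text
time: 14.15
position: [0.4353, -0.0692, 0.0265]
tool_rot: [3.121, 0.34, 0.004]
ft_force: [0.3, 0.3, 0.5]
grip_width: 0.853
grip_force: 0.0
```

Request:
step_arm(
  targets=[
    [0.5,0.1,0,0,0,0,0.85],
    [0.5,0.1,0,0,0,0,0.85],
    [0.5,0.1,0,0,0,0,0.85],
    [0.5,0.1,0,0,0,0,0.85],
    [0.5,0.15,0,0,0,0,0.85],
  ],
)

```text
time: 14.57
position: [0.4597, -0.0631, 0.025]
tool_rot: [-3.123, -0.34, -0.0]
ft_force: [-1.2, -1.1, 1.4]
grip_width: 0.853
grip_force: 1.9
```

Request:
step_arm(
  targets=[
    [0.3,0.05,0,0,0,0,0.85],
    [0.3,0.05,0,0,0,0,0.85],
    [0.3,0.1,0,0,0,0,0.85],
    [0.3,0.05,0,0,0,0,0.85],
    [0.3,0.05,0,0,0,0,0.85],
  ],
)

```text
time: 14.98
position: [0.4741, -0.0602, 0.0247]
tool_rot: [-3.123, -0.34, 0.0]
ft_force: [-1.6, 0.6, -0.4]
grip_width: 0.851
grip_force: 0.8
```

Request:
step_arm(
  targets=[
    [0.3,0.05,0,0,0,0,0.85],
    [0.3,0.1,0,0,0,0,0.85],
    [0.3,0.05,0,0,0,0,0.85],
    [0.3,0.05,0,0,0,0,0.85],
    [0.3,0.1,0,0,0,0,0.85],
  ],
)

```text
time: 15.4
position: [0.4893, -0.0568, 0.0249]
tool_rot: [3.123, 0.34, -0.0]
ft_force: [-1.1, -1.9, -1.3]
grip_width: 0.853
grip_force: 0.8
```

Request:
step_arm(
  targets=[
    [0.3,0.05,0,0,0,0,0.85],
    [0.3,0.1,0,0,0,0,0.85],
    [0.3,0.05,0,0,0,0,0.85],
    [0.3,0.05,0,0,0,0,0.85],
    [0.3,0.1,0,0,0,0,0.85],
  ],
)

```text
time: 15.82
position: [0.5043, -0.0533, 0.0249]
tool_rot: [3.123, 0.34, -0.0]
ft_force: [-2.2, -0.2, -0.8]
grip_width: 0.851
grip_force: 0.8
```

Request:
step_arm(
  targets=[
    [0.3,0.05,0,0,0,0,0.85],
    [0.3,0.1,0,0,0,0,0.85],
    [0.3,0.05,0,0,0,0,0.85],
    [0.2,0.05,0,0,0,0,0.85],
    [0.2,0.05,0,0,0,0,0.85],
  ],
)

```text
time: 16.23
position: [0.5171, -0.0502, 0.025]
tool_rot: [3.123, 0.34, -0.001]
ft_force: [-2.5, 0.1, 0.3]
grip_width: 0.846
grip_force: 1.3
```

Run:
```python
from h import *
s,im,P=wrist();print(s["position"],s["tool_rot"],s["ft_force"])
cv2.imwrite("pics/w6.png",im[:,:,::-1]);np.save("pics/w6.npy",P)
z=P[...,2];near=np.hypot(P[...,0]-.567,P[...,1]+.037)<.1
print("bar",rect(P,near&(z>.072)&(z<.09)));print("plate",rect(P,near&(z>.05)&(z<.063)))
near=np.hypot(P[...,0]-.63,P[...,1]+.024)<.12
print("pad",rect(P,near&(z>.036)&(z<.043)))
```

```text
[ 0.51714218 -0.0502      0.02499496] [ 3.12302344e+00  3.40219017e-01 -6.15543355e-04] [-2.53095365  0.05316738  0.26168092]
bar (9224, ((569.5263671875, -38.190086364746094), (14.11678409576416, 50.32485580444336), 12.389315605163574), np.float64(0.08292928641991015))
plate (69050, ((566.0687255859375, -39.01813888549805), (91.08441925048828, 110.44026947021484), 12.337782859802246), np.float64(0.05714124311777094))
pad (5951, ((628.6660766601562, -22.634300231933594), (4.608717441558838, 139.1907501220703), 12.337264060974121), np.float64(0.03953673297174051))
```

View pics/w6.png

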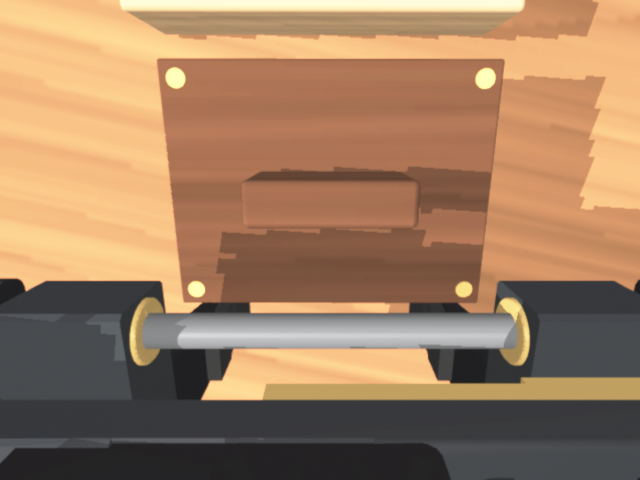

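The closed box is square (12.35° against the pad's 12.34°), with the pad about 17 mm ahead at the top of the picture.

Request:
step_arm(
  targets=[
    [0.3,0.05,0,0,0,0,0.85],
    [0.3,0.1,0,0,0,0,0.85],
    [0.3,0.05,0,0,0,0,0.85],
    [0.2,0.05,0,0,0,0,0.85],
    [0.2,0.05,0,0,0,0,0.85],
  ],
)

```text
time: 16.7
position: [0.5301, -0.0472, 0.025]
tool_rot: [3.123, 0.34, -0.001]
ft_force: [-2.8, 0.3, 1.6]
grip_width: 0.852
grip_force: 1.7
```

Request:
step_arm(
  targets=[
    [0.1,0,0,0,0,0,0.85],
    [0.1,0.05,0,0,0,0,0.85],
    [0.1,0,0,0,0,0,0.85],
    [0.1,0.05,0,0,0,0,0.85],
    [0.1,0,0,0,0,0,0.85],
  ],
)

```text
time: 17.12
position: [0.5348, -0.0462, 0.025]
tool_rot: [3.123, 0.34, -0.001]
ft_force: [-4.7, -0.3, 3.2]
grip_width: 0.852
grip_force: 2.4
```

Request:
step_arm(
  targets=[
    [0.1,0,0,0,0,0,0.85],
    [0.1,0.05,0,0,0,0,0.85],
    [0.1,0,0,0,0,0,0.85],
    [0.1,0.05,0,0,0,0,0.85],
    [0,0,0,0,0,0,0.85],
  ],
)

```text
time: 17.53
position: [0.5373, -0.0456, 0.0248]
tool_rot: [3.123, 0.339, -0.007]
ft_force: [-7.9, -2.0, 6.3]
grip_width: 0.848
grip_force: 4.0
```

Request:
step_arm(
  targets=[
    [0.1,0,0.05,0,0,0,0.85],
    [0.1,0.05,0,0,0,0,0.85],
    [0.1,0,0.05,0,0,0,0.85],
    [0.1,0.05,0,0,0,0,0.85],
    [0,0,0,0,0,0,0.85],
  ],
)

```text
time: 17.95
position: [0.5401, -0.0449, 0.0249]
tool_rot: [3.123, 0.339, -0.01]
ft_force: [-8.5, -1.7, 2.6]
grip_width: 0.85
grip_force: 4.2
```

Request:
step_arm(
  targets=[
    [0,0,0,0,0,0,0.85],
    [0,0,0,0,0,0,0.85],
    [0,0,0,0,0,0,0.85],
    [0,0,0,0,0,0,0.85],
    [0,0,0,0,0,0,0.85],
  ],
)

```text
time: 18.37
position: [0.5401, -0.0449, 0.0249]
tool_rot: [3.123, 0.339, -0.01]
ft_force: [-8.2, -1.4, 1.7]
grip_width: 0.846
grip_force: 4.1
```

```bash
cat > m.py <<'E'
from h import *
s,im,P=wrist();print(s["position"],s["ft_force"])
z=P[...,2];near=np.hypot(P[...,0]-.585,P[...,1]+.033)<.075
b=rect(P,near&(z>.072)&(z<.09));print("bar",b)
m=near&(z>.05)&(z<.063);Q=P[m];Q=Q[np.hypot(*(Q[:,:2]-np.array(b[1][0])/1000).T)<.045]
print("plane",np.linalg.lstsq(np.c_[Q[:,:2]-Q[:,:2].mean(0),np.ones(len(Q))],Q[:,2],rcond=None)[0])
im,d=ctrl.get_image("top");T=cloud("top",d);m=np.zeros((480,640),bool);m[160:200,295:362]=1
im=im.astype(int);m&=(im[...,0]>190)&(im[...,2]>90)&(T[...,2]>.03)&(T[...,2]<.045)
print("pad top cam",rect(T,m)); cv2.imwrite("pics/t_last.png",im[...,::-1].astype(np.uint8))
E
python3 m.py
```

```text
[ 0.54011604 -0.04492424  0.0249049 ] [-8.15272071 -1.43094636  1.72462418]
bar (9287, ((592.5932006835938, -32.856834411621094), (14.252730369567871, 50.190269470214844), 12.052630424499512), np.float64(0.08293222327648114))
plane [-0.00119684 -0.00132235  0.05715226]
pad top cam (167, ((661.786376953125, -26.26250457763672), (48.89698791503906, 119.33208465576172), 11.119115829467773), np.float64(0.03812734811078884))
```

Request:
step_arm(
  targets=[
    [0.1,0,0,0,0,0,0.85],
    [0.1,0.05,0.05,0,0,0,0.85],
    [0.1,0,0,0,0,0,0.85],
    [0.1,0.05,0,0,0,0,0.85],
    [0.1,0,0,0,0,0,0.85],
  ],
)

```text
time: 18.88
position: [0.5427, -0.0444, 0.0249]
tool_rot: [3.123, 0.338, -0.018]
ft_force: [-14.1, -1.9, 7.6]
grip_width: 0.851
grip_force: 7.5
```

Request:
step_arm(
  targets=[
    [0,0,0,0,0,0,0.85],
    [0,0,0,0,0,0,0.85],
    [0,0,0,0,0,0,0.85],
    [0,0,0,0,0,0,0.85],
    [0,0,0,0,0,0,0.85],
  ],
)

```text
time: 19.3
position: [0.5428, -0.0443, 0.0249]
tool_rot: [3.123, 0.338, -0.017]
ft_force: [-14.6, -1.7, 4.8]
grip_width: 0.851
grip_force: 6.7
```

```bash
python3 m.py
```

```text
[ 0.54283706 -0.04433829  0.02493041] [-14.55940079  -1.72641069   4.82618473]
bar (9362, ((595.3170166015625, -32.25251007080078), (14.299039840698242, 50.42105484008789), 12.373590469360352), np.float64(0.082908949119992))
plane [-0.00124334 -0.00148911  0.05714717]
pad top cam (158, ((647.0131225585938, -19.907852172851562), (17.96846580505371, 135.93251037597656), 12.066352844238281), np.float64(0.03822467171093987))
```

Push is 14.6 N at the wrist, pad travel about 9–10 mm, box square, level and at rest. I'm handing in while still pressing.

```bash
python3 -c "
from bench import ctrl
print(ctrl.close_job())"
```

```text
the job is handed in; nothing more can be done
None
```

I seated the lid fully on the box and handed in with the arm still pushing the box squarely against the pad: about 14.6 N at the wrist, which I estimate from 9–10 mm of pad travel is about 10 N on the stop; no verdict was returned.

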